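Gauge the gap between insert and angle block

TASK

Gauge the gap between the blued cavity insert and the aluminium angle block: of the three gauge leaves of stepped thickness on the bench, leave the thickest one that will go into the gap standing in it, upright, down on the bench and near the middle of the gap's length. Let go of it, and leave the other leaves out of the gap.

Things in the scene. Friction and masses are not known exactly. Their poses are not given: they have to be found in the camera images.
- leaf_thin: Loose steel gauge leaf, about 0.2 kg, upright: a plate 50 mm wide (own x), 16 mm thick (own y), 55 mm high, lower edges rounded 4 mm; on its middle a darker grip tab 26 mm (x) by 14 mm (y), from 55 to 95 mm height. Origin: centre of its underside. The thinnest of the three leaves; their places on the bench are shuffled.
- leaf_middle: Loose steel gauge leaf, about 0.3 kg, upright: a plate 50 mm wide (own x), 28 mm thick (own y), 55 mm high, lower edges rounded 4 mm; on its middle a darker grip tab 26 mm (x) by 14 mm (y), from 55 to 95 mm height. Origin: centre of its underside. Second of three in thickness; the third (40 mm, same form, not tracked) is too thick for any gap here.
- insert: Blued steel mould insert, fixed: a dark blue-grey block 90 mm (own x) by 60 mm (y), 40 mm high, with a rectangular pocket in its top. Origin: centre of its underside, z up. Its +y face, 30 mm from the origin, is one wall of the gap. The gap runs along the insert's x, its middle level with the origin; its floor is the bench.
- angle_block: Aluminium angle block, fixed, parallel to the insert (same axes) on its +y side: a wall 90 mm long (x), 14 mm thick, 50 mm high, on a foot 50 mm wide (y). Origin: centre of the foot's underside. The wall's -y face, 25 mm from the origin, bounds the gap: gap width = distance of the two origins along y less 55 mm, either 23 to 24 mm or 35 to 36 mm.

How it is judged:
By the outcome, as a careful person would: the job done as asked, in the order asked, and still so for the second after the job is handed in, with the robot touching nothing.
It also fails if it takes over 40 s, if anything falls off the work surface, if the arm or the gripper's body presses on something with over 40 N, if the wrist force passes 120 N, or if a joint passes its speed limit or range.

ROBOT

A 6-joint arm with a two-finger parallel gripper is mounted at the origin on the work surface. World frame = base frame: x ahead of the robot, y to its left, z up, the work surface at z = 0. Lengths are in m, angles in rad, forces in N, time in s.
With the tool pointing down it reaches from about 0.35 to 0.975 m from the base axis. Payload 4.9 kg.
Tool frame: the origin (TCP) lies at the very end of the fingers, on their centre line; the grasp point (between the pads) lies 19 mm behind it; x points along the fingers, y is the direction in which the jaws open and shut, and the axes are right-handed (so a half turn about x gives the same grasp; the last joint's range is limited). The gripper opens to 85 mm and grips with 20 to 120 N. Pads are 22 mm wide; open, the fingers measure 114 mm over their backs; the gripper's body (76 mm by 85 mm) begins 54 mm behind the grasp point. The pads swing forward as they close: fully open they stand 13 mm farther back than shut.
Start: joints at [-1.324, 0.053, 1.613, -0, 1.476, -0.119], TCP at [0.224, -0.584, 0.231] pointing down, gripper open.
Joint ranges: [-3.01, 3.01], [-1.01, 2.22], [0.06, 2.58], [-1.02, 4.17], [0.09, 2.62], [-3.14, 3.14]. Speed limits (rad/s): [2.57, 2.57, 3.14, 3.14, 3.14, 3.14].

INTERFACE

Orientations are given as a rotation vector (axis times angle).
In Python, from station import ctrl, get_image, calibration, finish_job, search_frame, cut_out, mark_of gives the robot as it stands. The module is installed in compiled form; this text tells all that it offers.
- The arm moves only by the tool arm_command, never from a script. Its argument "plan" is a list that holds one entry, the list of rows, each a list of 7 numbers: the shift along the tool's x, y, z in m, then the turn, a rotation vector about the tool's x, y, z in degrees, then the finger opening in m, from 0 to 0.0854. A call has 1 to 20 rows; each row shifts and turns the pose as measured when the row begins, along the tool's axes as they then stand; what a row does not reach is not made up. A row lasts 1/12 s, in which the tool goes at most 41.7 mm and 7.16 degrees, less where a joint would pass 70% of its speed; a pose out of reach is approached as far as the arm can. A call with a gripper value outside its range is refused whole. The fingers move at their own pace and stop on an object; "squeeze" is the grip in N (left out, the last holds). Time passes only in rows, so rows that do not move let the fingers close. It gives the time, the measured TCP pose, the force and the opening at its end, in the units of the state.
- ctrl.get_obs(): the state, without advancing time (a new reading comes with each control period).
- get_image(name): name is "side" or "top" or "wrist"; returns the picture (480x640x3 uint8, red, green, blue); there is no depth.
- calibration(name): a dict with "fx", "fy", "cx", "cy" (pixels), "cam_to_world" (4x4, takes a point from camera to world coordinates); the wrist camera has in their place "hand_eye" (4x4, takes a point from camera to tool coordinates, whose origin is the TCP and whose axes are the tool frame's). Camera axes: x right, y down, z forward; pixel columns grow to the right and rows downward; lengths in m; the calibration is good to about 2 mm. A picture is of the moment at which its call begins: read the wrist's pose just before it. calibration takes no time and is no camera call.
- finish_job(): hands the job in, once; it reports no verdict.
Trained networks look in the newest picture that a camera, given by its name, has taken for a name from the list of things; names that differ only in an ending like _2 or _b are one class to them, and where a whole thing is asked for, a point or a joint stands for the part that bears it (a point fixed in the world has none). Each returns a list of dicts, best first, with "conf" (0 to 1); they miss things now and then, are a little off and sometimes report something else, mostly with a low value. They report only what shows in the picture. A call takes as long as a camera call.
- search_frame(camera, thing): "at" ([x, y, z] in m, in the coordinates of the camera as it stood for that picture, good to about 4 mm: the middle of the surface that is visible of it).
- cut_out(camera, thing): "mask" (480x640 bool, what is visible of it).
- mark_of(camera, thing): "at" ([x, y, z] in m, in the coordinates of the camera as it stood for that picture, good to about 4 mm: a listed point, or the origin of a listed thing).
The state is a dict: "t": time; "q": joint angles; "dq": joint speeds; "effort": joint torques, N m; "tool_pos": TCP position; "tool_rot": TCP orientation; "contact_force": force on the tool from outside, world axes, zero at the start; "wrist_torque": the same for the moment, N m; "opening": finger opening in m.
Only numpy, scipy, OpenCV 4.12 (cv2) and the standard library are available. Lean on these libraries where they do the work, as an engineer would, in place of code of your own. Each camera call takes 0.05 s, during which the arm holds its last target. There are 200 camera calls.

## Working session

There is one attempt and no reset: what is moved stays moved. The work goes in short steps, Python scripts to look and compute and a tool call to move; the robot and the scene stay as the last step left them, time stands still between calls to the robot, and variables do not carry over. Pictures are saved under pics/ and viewed, about 8 in all and at most 12, crops included, and the job is handed in when it is done.

Besides the shell and the picture viewer there is one more tool, called after "Call:" as name([rows], argument=value, ...), one row to a line, values as JSON. arm_command: Moves the arm, as the interface text tells. Its arguments: {"type":"object","properties":{"plan":{"type":"array","items":{"type":"array","items":{"type":"array","items":{"type":"number"}}}},"squeeze":{"type":"number"}},"required":["plan"]}

```bash
mkdir -p pics
cat > h.py <<'E'
import numpy as np, cv2
from scipy.spatial.transform import Rotation as R
from station import ctrl, get_image, calibration, finish_job, search_frame, cut_out, mark_of
def T(cam):
    c=calibration(cam)
    if cam!="wrist": return np.array(c["cam_to_world"])
    o=ctrl.get_obs(); M=np.eye(4); M[:3,:3]=R.from_rotvec(o["tool_rot"]).as_matrix(); M[:3,3]=o["tool_pos"]
    return M@np.array(c["hand_eye"])
def w(Tm,p): return (Tm@np.r_[p,1])[:3]
def onplane(cam,Tm,u,v,z):
    c=calibration(cam); d=Tm[:3,:3]@np.array([(u-c["cx"])/c["fx"],(v-c["cy"])/c["fy"],1]); p=Tm[:3,3]
    return p+d*(z-p[2])/d[2]
def snap(cam,name):
    Tm=T(cam); im=get_image(cam); cv2.imwrite("pics/"+name,im[:,:,::-1]); return Tm,im
E
python3 - <<'E'
from h import *
for cam in ["top","side"]:
    Tm,im=snap(cam,cam+"0.png"); print(cam,Tm.round(3).tolist())
    for th in ["leaf_thin","leaf_middle","insert","angle_block"]:
        for r in mark_of(cam,th)[:3]: print(th,"mark",round(r["conf"],2),w(Tm,r["at"]).round(4))
        for r in cut_out(cam,th)[:3]:
            m=r["mask"].astype(np.uint8); p=cv2.findNonZero(m); print("  mask",round(r["conf"],2),m.sum(),[np.round(x,1) for x in cv2.minAreaRect(p)])
o=ctrl.get_obs();print(o["t"],o["tool_pos"],o["tool_rot"],calibration("wrist"))
E
```

```text
top [[0.011, -0.993, 0.116, 0.441], [-0.999, -0.016, -0.037, -0.009], [0.038, -0.115, -0.993, 0.814], [0.0, 0.0, 0.0, 1.0]]
leaf_thin mark 0.8 [ 0.6052 -0.2225  0.0033]
  mask 0.63 833 [array([449.1, 193.6]), array([25.1, 41.4]), np.float64(6.8)]
leaf_middle mark 0.62 [ 0.4826 -0.1045 -0.0025]
  mask 0.56 854 [array([366.7, 273.9]), array([23.5, 38.2]), np.float64(23.6)]
insert mark 0.81 [0.5    0.0943 0.0023]
  mask 0.93 2781 [array([230.1, 263.4]), array([63.5, 44.4]), np.float64(86.1)]
angle_block mark 0.81 [0.4868 0.1724 0.0019]
  mask 0.95 2265 [array([178.3, 267.3]), array([64.4, 38.3]), np.float64(86.6)]
side [[-0.995, -0.056, 0.086, 0.471], [-0.103, 0.565, -0.819, 0.69], [-0.003, -0.823, -0.568, 0.541], [0.0, 0.0, 0.0, 1.0]]
leaf_thin mark 0.63 [ 0.6082 -0.2198  0.0031]
  mask 0.75 801 [array([290. , 186.5]), array([41., 24.]), np.float64(90.0)]
leaf_middle mark 0.59 [ 0.4896 -0.1063  0.001 ]
  mask 0.93 1021 [array([345., 220.]), array([46., 28.]), np.float64(90.0)]
insert mark 0.56 [ 0.5021  0.0986 -0.0023]
  mask 0.91 1631 [array([331.5, 291.5]), array([29., 57.]), np.float64(90.0)]
angle_block mark 0.65 [0.4917 0.1675 0.0013]
  mask 0.59 2936 [array([332. , 329.8]), array([63.7, 48.6]), np.float64(2.3)]
0.9 [ 0.22357244 -0.58363814  0.23133079] [ 2.02180776  0.37397469 -2.0217801 ] {'fx': 341.52672361047075, 'fy': 341.52672361047075, 'cx': 317.54538716074654, 'cy': 240.49835364224933, 'hand_eye': array([[ 5.88023797e-04, -2.73118848e-01,  9.61980119e-01,
        -1.41075467e-01],
       [ 9.99999005e-01, -1.07276854e-03, -9.15836516e-04,
        -8.36512923e-04],
       [ 1.28211422e-03,  9.61979700e-01,  2.73117946e-01,
        -6.97320975e-02],
       [ 0.00000000e+00,  0.00000000e+00,  0.00000000e+00,
         1.00000000e+00]])}
```

View pics/top0.png

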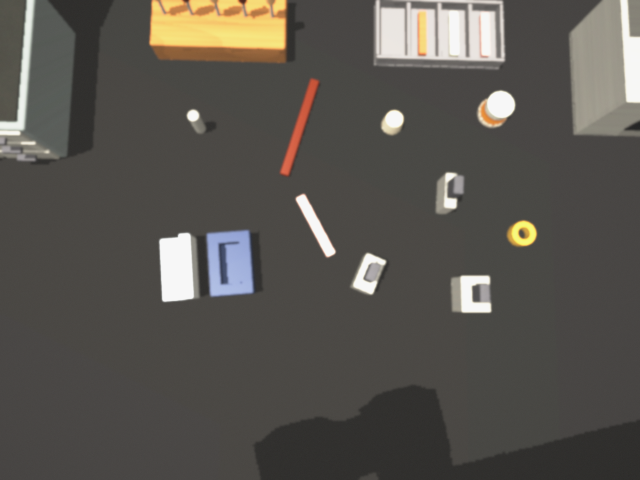

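View pics/side0.png

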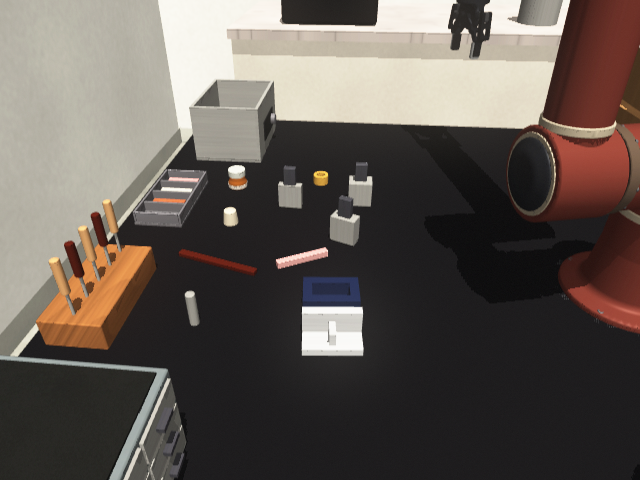

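The top view shows the insert at about (230,263). The block's wall lies left of it, with the gap at columns about 198–208. The leaves are at (449,193) thin, (368,273) middle and (475,294) thick. The side view agrees. I'll measure the gap and the yaws from the masks.

Run:
```python
from h import *
Tm=T("top"); im=cv2.imread("pics/top0.png")
cv2.imwrite("pics/crop.png",np.hstack([cv2.resize(im[220:310,150:265],None,fx=4,fy=4,interpolation=2),cv2.resize(im[220:310,340:420],None,fx=4,fy=4,interpolation=2)]))
get_image("top")
for th,z in [("insert",.04),("angle_block",.05)]:
    m=cut_out("top",th)[0]["mask"]; 
    e=[]
    for r in range(240,292,4):
        c=np.flatnonzero(m[r]); u=c[0]-.5 if th=="insert" else c[-1]+.5
        e.append(onplane("top",Tm,u,r,z)[:2])
    e=np.array(e); k=np.polyfit(e[:,0],e[:,1],1); print(th,"y at x=.5",np.polyval(k,.5).round(4),"slope deg",np.degrees(np.arctan(k[0])).round(2), e[:,1].round(4))
for u,v,z in [(457.5,186,.095),(373,271,.095),(444,176,.055),(457,210,.055),(438,213,0)]: print(u,v,onplane("top",Tm,u,v,z).round(4))
Rm=R.from_rotvec(ctrl.get_obs()["tool_rot"]).as_matrix(); print(Rm.round(3))
```

```text
insert y at x=.5 0.1238 slope deg 6.15 [0.1274 0.1272 0.1255 0.1253 0.1237 0.1235 0.1233 0.1217 0.1215 0.1227
 0.1211 0.1209 0.1192]
angle_block y at x=.5 0.1393 slope deg 6.14 [0.1425 0.1423 0.1421 0.1405 0.1389 0.1386 0.1384 0.1382 0.138  0.1364
 0.1362 0.136  0.1357]
457.5 186 [ 0.6044 -0.2233  0.095 ]
373 271 [ 0.4855 -0.1062  0.095 ]
444 176 [ 0.628  -0.2156  0.055 ]
457 210 [ 0.578  -0.2338  0.055 ]
438 213 [ 0.5827 -0.2203  0.    ]
[[ 0.     0.358 -0.934]
 [-0.    -0.934 -0.358]
 [-1.     0.    -0.   ]]
```

View pics/crop.png

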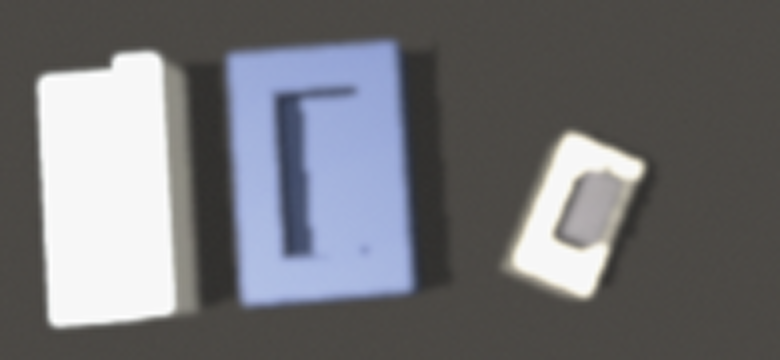

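The gap measures about 22–23 mm between the insert edge and the wall's top edge at crop column about 170, so it is the narrow one and takes the thin leaf. I'll go above the thin leaf next.

Call:
arm_command([
  [[0.001,-0.0126,-0.0303,0,0,0,0.06],[0.001,-0.0126,-0.0303,0,0,0,0.06],[0.001,-0.0126,-0.0303,0,0,0,0.06],[0.001,-0.0126,-0.0303,0,0,0,0.06],[0.001,-0.0126,-0.0303,0,0,0,0.06],[0.001,-0.0126,-0.0303,0,0,0,0.06],[0.001,-0.0126,-0.0303,0,0,0,0.06],[0.001,-0.0126,-0.0303,0,0,0,0.06],[0.001,-0.0126,-0.0303,0,0,0,0.06],[0.001,-0.0126,-0.0303,0,0,0,0.06],[0.001,-0.0126,-0.0303,0,0,0,0.06],[0.001,-0.0126,-0.0303,0,0,0,0.06],[0.001,-0.0126,-0.0303,0,0,0,0.06],[0.001,-0.0126,-0.0303,0,0,0,0.06],[0.001,-0.0126,-0.0303,0,0,0,0.06],[0.001,-0.0126,-0.0303,0,0,0,0.06],[0,0,0,0,0,0,0.06]],
], squeeze=40)

```text
t: 2.47
tool_pos: [0.6213, -0.208, 0.2152]
tool_rot: [2.027, 0.362, -2.021]
contact_force: [-0.3, 0.8, -0.7]
opening: 0.0598
```

Run:
```python
from h import *
Tm,im=snap("wrist","w1.png"); o=ctrl.get_obs(); print(o["t"],o["tool_pos"],o["tool_rot"],o["opening"])
for th in ["leaf_thin"]:
    for r in mark_of("wrist",th)[:3]: print(th,"mark",round(r["conf"],2),w(Tm,r["at"]).round(4))
    for r in cut_out("wrist",th)[:2]:
        p=cv2.findNonZero(r["mask"].astype(np.uint8)); print(r["conf"],cv2.minAreaRect(p))
```

```text
2.5167 [ 0.61985852 -0.20961279  0.21517689] [ 2.02538219  0.35964283 -2.02291385] 0.05998361908110999
leaf_thin mark 0.89 [ 0.6092 -0.228   0.0013]
0.71 ((330.89654541015625, 238.2586212158203), (29.711254119873047, 61.46515655517578), 21.801410675048828)
```

View pics/w1.png

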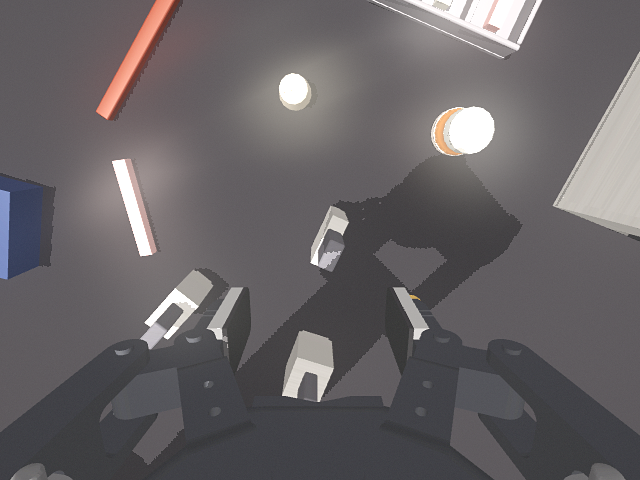

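The wrist view shows the thin leaf at (330,238), turned relative to the tool. The thick leaf is at (310,365) and the middle one at (180,305). I'll zoom in to get its yaw.

Run:
```python
import cv2
im=cv2.imread("pics/w1.png"); cv2.imwrite("pics/w1c.png",cv2.resize(im[200:275,295:365],None,fx=8,fy=8,interpolation=2))
```

```text
(no output)
```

View pics/w1c.png

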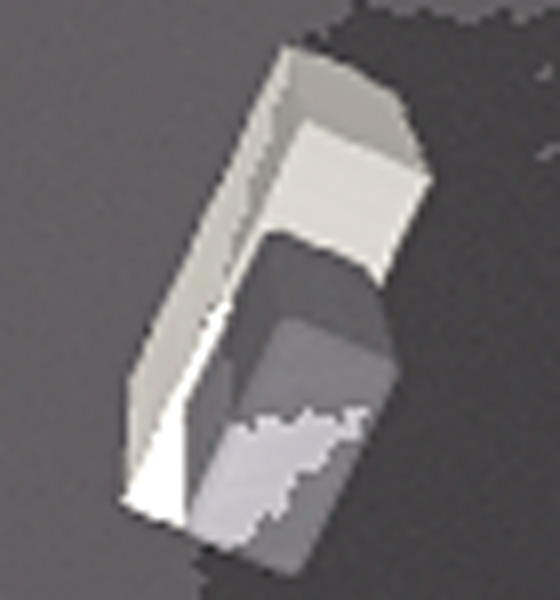

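The crop gives the plate's top corners at about (310,122), (432,178) and (122,500), and the tab's top corners at about (283,318), (400,370), (297,575) and (187,525).

```bash
cat >> h.py <<'E'
def rep(Tm,cam,P,z): return np.array([onplane(cam,Tm,*p,z)[:2] for p in P])
E
python3 - <<'E'
from h import *
Tm=T("wrist"); o=ctrl.get_obs()
Q=lambda P:[(295+a/8,200+b/8) for a,b in P]
A=rep(Tm,"wrist",Q([(283,318),(400,370),(297,575),(187,525)]),.095)
B=rep(Tm,"wrist",Q([(310,122),(432,178),(122,500)]),.055)
ang=lambda d:np.degrees(np.arctan2(d[1],d[0])).round(1)
print("tab c",A.mean(0),"x-ang",ang(A[0]-A[3]),ang(A[1]-A[2]),"y-ang",ang(A[1]-A[0]),np.linalg.norm(A[0]-A[3]),np.linalg.norm(A[1]-A[0]))
print("plate c",(B[1]+B[2])/2,ang(B[0]-B[2]),ang(B[1]-B[0]),np.linalg.norm(B[0]-B[2]),np.linalg.norm(B[1]-B[0]))
Rm=R.from_rotvec(o["tool_rot"]).as_matrix(); print(Rm.round(3),"tool y ang",ang(Rm[:2,1]))
print("tool-frame", (Rm.T@(np.r_[A.mean(0),.06]-o["tool_pos"])).round(4), (Rm.T@(np.r_[(B[1]+B[2])/2,.06]-o["tool_pos"])).round(4))
E
```

```text
tab c [ 0.60541525 -0.2283704 ] x-ang -3.4 -4.5 y-ang -94.5 0.023826500914192014 0.012949930899175083
plate c [ 0.60492084 -0.22841694] -5.2 -94.7 0.04976786483558572 0.015310931785662073
[[ 0.002  0.347 -0.938]
 [-0.007 -0.938 -0.347]
 [-1.     0.007  0.001]] tool y ang -69.7
tool-frame [0.1555 0.0098 0.0175] [0.1555 0.0097 0.018 ]
```

Call:
arm_command([
  [[0,0,0,6.3,0,0,0.06],[0,0,0,6.3,0,0,0.06],[0,0,0,6.3,0,0,0.06],[0,0,0,6.3,0,0,0.06],[0,0,0,0,0,0,0.06],[0.02,0.005,0.0034,0,0,0,0.06],[0.02,0.005,0.0034,0,0,0,0.06],[0.02,0.005,0.0034,0,0,0,0.06],[0.02,0.005,0.0034,0,0,0,0.06],[0,0,0,0,0,0,0.06],[0,0,0,0,0,0,0.06]],
])

```text
t: 3.53
tool_pos: [0.5941, -0.2459, 0.1376]
tool_rot: [-2.179, 0.131, 2.165]
contact_force: [-0.0, 0.8, 0.6]
opening: 0.0601
```

```bash
cat >> h.py <<'E'
def goal(p,yang):
    o=ctrl.get_obs(); Rm=R.from_rotvec(o["tool_rot"]).as_matrix(); a=np.radians(yang)
    y=np.array([np.cos(a),np.sin(a),0]); x=np.array([0,0,-1.]); G=np.c_[x,y,np.cross(x,y)]
    print("t",o["t"],"pos",o["tool_pos"].round(4),"yang",np.degrees(np.arctan2(Rm[1,1],Rm[0,1])).round(2),"f",np.round(o["contact_force"],1),"op",round(o["opening"],4))
    print("shift",(Rm.T@(np.array(p)-o["tool_pos"])).round(4),"turn",np.degrees(R.from_matrix(Rm.T@G).as_rotvec()).round(2))
E
python3 -c "
from h import *
goal([.605,-.2284,.06],-94.6)"
```

```text
t 3.5333 pos [ 0.5941 -0.2459  0.1376] yang -96.19 f [-0.   0.8  0.6] op 0.0601
shift [ 0.0774 -0.0195 -0.0084] turn [-1.59 -0.39 -0.7 ]
```

Call:
arm_command([
  [[0.004,-0.0065,-0.0028,-0.8,-0.4,-0.7,0.05],[0.004,-0.0065,-0.0028,-0.8,0,0,0.05],[0.004,-0.0065,-0.0028,0,0,0,0.05],[0,0,0,0,0,0,0.05],[0,0,0,0,0,0,0.05]],
])

```text
t: 3.95
tool_pos: [0.6075, -0.2267, 0.1297]
tool_rot: [-2.19, 0.083, 2.178]
contact_force: [-0.4, -0.8, -0.1]
opening: 0.05
```

```bash
python3 -c "
from h import *
goal([.605,-.2284,.06],-94.6)
Tm,im=snap('wrist','w2.png')
for r in mark_of('wrist','leaf_thin')[:1]: print(r['conf'],w(Tm,r['at']))"
```

```text
t 3.95 pos [ 0.6075 -0.2267  0.1297] yang -94.28 f [-0.4 -0.8 -0.1] op 0.05
shift [0.0697 0.0018 0.0028] turn [ 0.32 -0.33 -0.04]
0.89 [ 0.60979022 -0.22415073  0.00314343]
```

Call:
arm_command([
  [[0.017,0.0009,0.0014,0.3,-0.3,0,0.05],[0.017,0.0009,0.0014,0,0,0,0.05],[0.017,0,0,0,0,0,0.05],[0.016,0,0,0,0,0,0.05],[0,0,0,0,0,0,0.05],[0,0,0,0,0,0,0.05]],
])

```text
t: 4.55
tool_pos: [0.6047, -0.2292, 0.0581]
tool_rot: [-2.183, 0.091, 2.179]
contact_force: [0.1, 0.0, -0.4]
opening: 0.0497
```

```bash
python3 -c "
from h import *
goal([.605,-.2284,.061],-94.6)
snap('wrist','w3.png')"
```

```text
t 4.55 pos [ 0.6047 -0.2292  0.0581] yang -94.66 f [ 0.1  0.  -0.4] op 0.0497
shift [-0.0029 -0.0008 -0.0003] turn [-0.06 -0.1  -0.14]
```

View pics/w3.png

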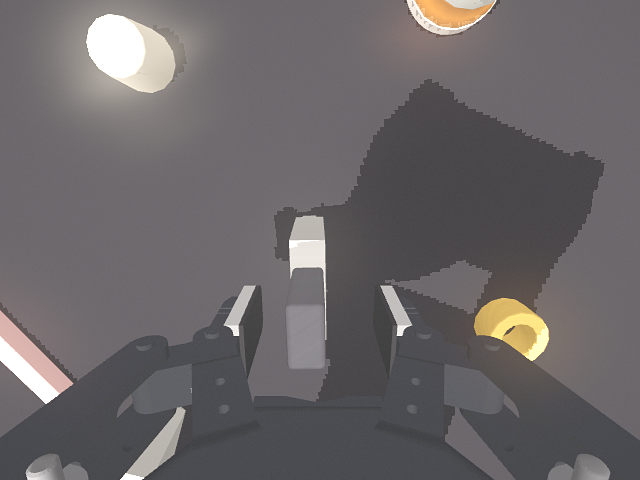

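The tab is centred at column about 306 and the jaw middle at about 317, so I'll shift about 3.3 mm along tool -y, raise 3 mm and close.

Call:
arm_command([
  [[-0.003,-0.0033,0,0,0,0,0.05],[0,0,0,0,0,0,0.05],[0,0,0,0,0,0,0.0],[0,0,0,0,0,0,0.0],[0,0,0,0,0,0,0.0],[0,0,0,0,0,0,0.0],[0,0,0,0,0,0,0.0],[0,0,0,0,0,0,0.0],[0,0,0,0,0,0,0.0],[0,0,0,0,0,0,0.0]],
], squeeze=50)

```text
t: 5.43
tool_pos: [0.6064, -0.2263, 0.065]
tool_rot: [-2.189, 0.094, 2.175]
contact_force: [0.1, 0.1, 0.7]
opening: 0.0129
```

```bash
python3 -c "
from h import *
goal([.605,-.2284,.061],-94.6)"
```

```text
t 5.4333 pos [ 0.6064 -0.2263  0.065 ] yang -94.66 f [0.1 0.1 0.7] op 0.0129
shift [0.004  0.0022 0.0012] turn [-0.06 -0.36 -0.24]
```

The leaf is gripped, with its underside at TCP − 65 mm. I'll lift it and carry it to the near side of the gap so the wrist camera can look at it.

Call:
arm_command([
  [[-0.033,0,0,0,0,0,0.0],[-0.033,0,0,0,0,0,0.0],[-0.033,0,0,0,0,0,0.0],[-0.03,0,0,0,0,0,0.0],[0,-0.027,0.017,0,0,0,0.0],[0,-0.027,0.017,0,0,0,0.0],[0,-0.027,0.017,0,0,0,0.0],[0,-0.027,0.017,0,0,0,0.0],[0,-0.027,0.017,0,0,0,0.0],[0,-0.027,0.017,0,0,0,0.0],[0,-0.027,0.017,0,0,0,0.0],[0,-0.027,0.017,0,0,0,0.0],[0,-0.027,0.017,0,0,0,0.0],[0,-0.027,0.017,0,0,0,0.0],[0,-0.027,0.017,0,0,0,0.0],[0,-0.027,0.017,0,0,0,0.0],[0,0,0,-4.5,0,0,0.0],[0,0,0,-4.5,0,0,0.0],[0,0,0,0,0,0,0.0],[0,0,0,0,0,0,0.0]],
])

```text
t: 7.1
tool_pos: [0.4165, 0.1291, 0.194]
tool_rot: [2.184, 0.085, -2.178]
contact_force: [-0.1, -0.7, -1.3]
opening: 0.0129
```

```bash
python3 -c "
from h import *
goal([.42,.136,.2],-85)
Tm,im=snap('wrist','w4.png'); np.save('T4.npy',Tm)
for th in ['insert','angle_block']:
  for r in mark_of('wrist',th)[:2]: print(th,r['conf'],w(Tm,r['at']))
  r=cut_out('wrist',th)[0]; print(cv2.minAreaRect(cv2.findNonZero(r['mask'].astype(np.uint8))))
"
```

```text
t 7.1 pos [0.4165 0.1291 0.194 ] yang -85.51 f [-0.1 -0.7 -1.3] op 0.0129
shift [-0.006  -0.0066 -0.0041] turn [-0.51 -0.13 -0.05]
insert 0.74 [ 0.5012416   0.0946992  -0.00442616]
((368.5, 129.0), (116.0, 77.0), 90.0)
angle_block 0.62 [ 0.49381074  0.17125421 -0.00463145]
((276.63897705078125, 130.4195098876953), (118.42262268066406, 59.08314514160156), 88.53119659423828)
```

View pics/w4.png

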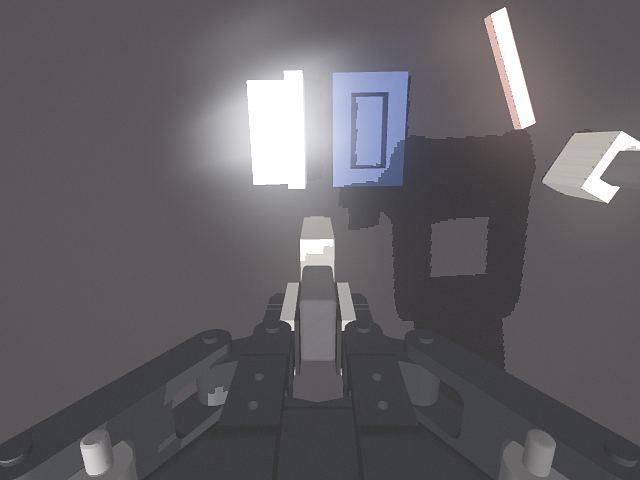

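The view from close by shows the wall's gap-side edge at column about 304, rows 70–188. The insert's edge is at column about 333, rows 72–186. I'll fit both edges.

```bash
cat > gap.py <<'E'
from h import *
def gap(f,Tm,r0,r1,ul,ur,mid):
    im=cv2.imread(f).astype(float); out={}
    ins=(im[:,:,0]-im[:,:,2])>30; wal=im.min(2)>225
    for n,M,z in [("ins",ins,.04),("wall",wal,.05)]:
        P=[]
        for r in range(r0,r1,3):
            c=np.flatnonzero(M[r,mid:ur])+mid if n=="ins" else np.flatnonzero(M[r,ul:mid])+ul
            if len(c): P.append((c[0]-.5 if n=="ins" else c[-1]+.5,r))
        e=rep(Tm,"wrist",P,z); k=np.polyfit(e[:,0],e[:,1],1)
        print(n,[p[0] for p in P][::6],"slope",np.degrees(np.arctan(k[0])).round(2),"y@.5",np.polyval(k,.5).round(4),"resid",np.std(e[:,1]-np.polyval(k,e[:,0])).round(4)); out[n]=k
    return out
E
python3 - <<'E'
from gap import *
Tm=np.load("T4.npy"); gap("pics/w4.png",Tm,85,180,240,410,318)
print("insert corners",rep(Tm,"wrist",[(332.5,72),(332.5,186.5),(409,72),(404,186)],.04))
print("wall ends",rep(Tm,"wrist",[(303,70.5),(304.5,188.5)],.05))
E
```

```text
ins [np.float64(332.5), np.float64(332.5), np.float64(332.5), np.float64(332.5), np.float64(332.5), np.float64(332.5)] slope 5.1 y@.5 0.1243 resid 0.0
wall [np.float64(302.5), np.float64(304.5), np.float64(305.5), np.float64(305.5), np.float64(304.5), np.float64(304.5)] slope 4.57 y@.5 0.1469 resid 0.0005
insert corners [[0.54098175 0.12797229]
 [0.45153232 0.1199907 ]
 [0.54563067 0.06782875]
 [0.45669226 0.05875941]]
wall ends [[0.5384041  0.15070286]
 [0.44923423 0.14359589]]
```

Gap slope is about 5.1°, width about 22.6–23.5 mm and middle about (0.4955, 0.135). I'll hover above it.

Call:
arm_command([
  [[0,0.0002,-0.0195,-0.5,0,0,0.0],[0,0.0002,-0.0195,0,0,0,0.0],[0,0.0002,-0.0195,0,0,0,0.0],[0,0.0002,-0.0195,0,0,0,0.0],[0.015,0,0,0,0,0,0.0],[0.015,0,0,0,0,0,0.0],[0.015,0,0,0,0,0,0.0],[0,0,0,0,0,0,0.0],[0,0,0,0,0,0,0.0],[0,0,0,0,0,0,0.0]],
])

```text
t: 8.18
tool_pos: [0.5022, 0.1305, 0.1485]
tool_rot: [2.188, 0.079, -2.179]
contact_force: [-0.4, -0.1, -1.5]
opening: 0.0131
```

```bash
python3 -c "
from h import *
goal([.4955,.1352,.13],-84.9)
Tm,im=snap('wrist','w5.png'); np.save('T5.npy',Tm)
"
```

```text
t 8.1833 pos [0.5022 0.1305 0.1485] yang -85.78 f [-0.4 -0.1 -1.5] op 0.0131
shift [ 0.0185 -0.0052  0.0064] turn [-0.88 -0.23 -0.06]
```

View pics/w5.png

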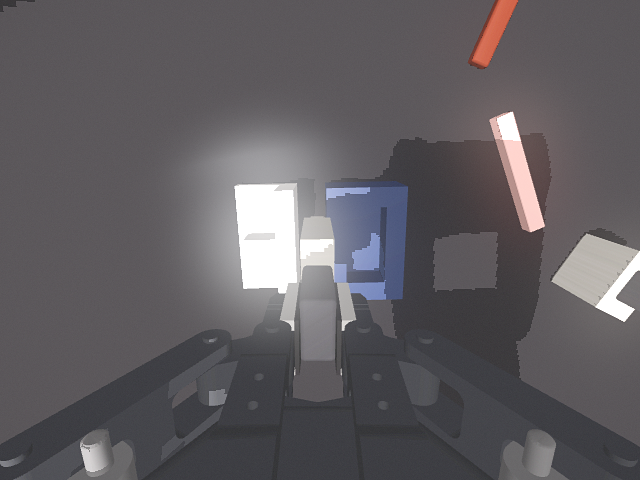

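The hovering leaf is at column about 317. The wall edge is at about 298 and the insert edge at about 325. I'll compute the correction from this view too.

Run:
```python
from gap import *
Tm=np.load("T5.npy"); k=gap("pics/w5.png",Tm,190,214,232,400,312)
c=(np.polyval(k["ins"],.4955)+.01175); print("gap c",c, "from mean", np.mean([np.polyval(q,.4955) for q in k.values()]))
im=cv2.imread("pics/w5.png"); g=im[:,:,1].astype(int)
for r in (226,232,244,260): print(r,[(c,g[r,c]) for c in range(294,340,2)])
```

```text
ins [np.float64(325.5), np.float64(339.5)] slope 43.71 y@.5 0.0924 resid 0.002
wall [np.float64(292.5), np.float64(293.5)] slope 6.41 y@.5 0.1474 resid 0.0002
gap c 0.09988017330765293 from mean 0.11750560522218162
226 [(294, np.int64(255)), (296, np.int64(204)), (298, np.int64(183)), (300, np.int64(165)), (302, np.int64(189)), (304, np.int64(198)), (306, np.int64(196)), (308, np.int64(195)), (310, np.int64(194)), (312, np.int64(193)), (314, np.int64(191)), (316, np.int64(191)), (318, np.int64(189)), (320, np.int64(189)), (322, np.int64(187)), (324, np.int64(186)), (326, np.int64(184)), (328, np.int64(183)), (330, np.int64(183)), (332, np.int64(138)), (334, np.int64(137)), (336, np.int64(134)), (338, np.int64(131))]
232 [(294, np.int64(255)), (296, np.int64(204)), (298, np.int64(196)), (300, np.int64(165)), (302, np.int64(200)), (304, np.int64(197)), (306, np.int64(196)), (308, np.int64(195)), (310, np.int64(195)), (312, np.int64(193)), (314, np.int64(192)), (316, np.int64(191)), (318, np.int64(189)), (320, np.int64(188)), (322, np.int64(187)), (324, np.int64(184)), (326, np.int64(18
[... 458 characters left out ...]
.int64(255)), (324, np.int64(255)), (326, np.int64(255)), (328, np.int64(255)), (330, np.int64(214)), (332, np.int64(255)), (334, np.int64(180)), (336, np.int64(136)), (338, np.int64(133))]
260 [(294, np.int64(255)), (296, np.int64(214)), (298, np.int64(204)), (300, np.int64(188)), (302, np.int64(228)), (304, np.int64(227)), (306, np.int64(227)), (308, np.int64(226)), (310, np.int64(225)), (312, np.int64(224)), (314, np.int64(223)), (316, np.int64(222)), (318, np.int64(221)), (320, np.int64(222)), (322, np.int64(221)), (324, np.int64(220)), (326, np.int64(219)), (328, np.int64(219)), (330, np.int64(219)), (332, np.int64(217)), (334, np.int64(181)), (336, np.int64(134)), (338, np.int64(134))]
```

Call:
arm_command([
  [[0.0,-0.0028,0.0033,-0.9,-0.2,0,0.0],[0,-0.0026,0.0031,0,0,0,0.0],[0,0,0,0,0,0,0.0],[0,0,0,0,0,0,0.0],[0,0,0,0,0,0,0.0]],
])

```text
t: 8.65
tool_pos: [0.4966, 0.1363, 0.1531]
tool_rot: [2.183, 0.099, -2.166]
contact_force: [0.2, -0.7, -2.0]
opening: 0.0134
```

```bash
python3 -c "
from h import *
goal([.4955,.1355,.066],-84.9)
Tm,im=snap('wrist','w6.png'); np.save('T6.npy',Tm)
cv2.imwrite('pics/w6c.png',cv2.resize(im[170:300,220:420,::-1],None,fx=4,fy=4,interpolation=2))
"
```

```text
t 8.65 pos [0.4966 0.1363 0.1531] yang -84.78 f [ 0.2 -0.7 -2. ] op 0.0134
shift [0.0871 0.0006 0.0019] turn [ 0.12 -0.45 -0.04]
```

View pics/w6c.png

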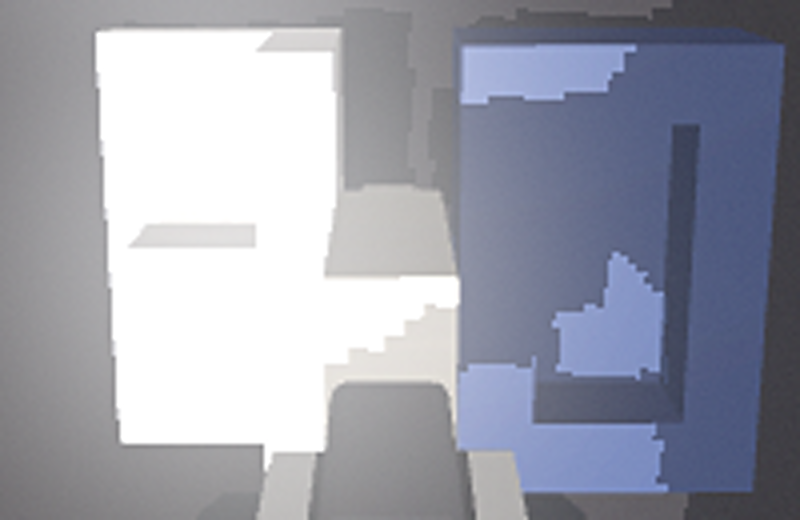

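The leaf's lower end (crop columns 340–443) sits in the gap (about 335–457), about 0.8 mm off centre. That agrees with the computed +0.6 mm, so I'll descend.

Call:
arm_command([
  [[0.012,0.0006,0.0015,0,-0.4,0,0.0],[0.012,0,0,0,0,0,0.0],[0,0,0,0,0,0,0.0],[0,0,0,0,0,0,0.0]],
])

```text
t: 9.03
tool_pos: [0.4952, 0.1354, 0.1267]
tool_rot: [2.175, 0.098, -2.174]
contact_force: [-0.3, 0.1, -1.9]
opening: 0.0136
```

```bash
python3 -c "
from h import *
goal([.4955,.1355,.066],-84.9)"
```

```text
t 9.0333 pos [0.4952 0.1354 0.1267] yang -84.79 f [-0.3  0.1 -1.9] op 0.0136
shift [ 0.0607 -0.0001 -0.0003] turn [ 0.11 -0.03 -0.05]
```

Call:
arm_command([
  [[0.012,0,0,0,0,0,0.0],[0.012,0,0,0,0,0,0.0],[0.012,0,0,0,0,0,0.0],[0.01,0,0,0,0,0,0.0],[0,0,0,0,0,0,0.0],[0,0,0,0,0,0,0.0]],
])

```text
t: 9.53
tool_pos: [0.4936, 0.135, 0.0734]
tool_rot: [2.17, 0.097, -2.179]
contact_force: [0.5, -0.1, -1.3]
opening: 0.0135
```

```bash
python3 -c "
from h import *
goal([.4955,.1355,.065],-84.9)"
```

```text
t 9.5333 pos [0.4936 0.135  0.0734] yang -84.81 f [ 0.5 -0.1 -1.3] op 0.0135
shift [ 0.0084 -0.0004 -0.0019] turn [ 0.09  0.22 -0.05]
```

No wall contact, so I'll ease it down to the bench.

Call:
arm_command([
  [[0.003,0,-0.001,0,0.2,0,0.0],[0.003,0,0,0,0,0,0.0],[0,0,0,0,0,0,0.0],[0,0,0,0,0,0,0.0]],
])

```text
t: 9.87
tool_pos: [0.4954, 0.1352, 0.0674]
tool_rot: [2.176, 0.098, -2.173]
contact_force: [0.7, -0.0, -1.7]
opening: 0.0132
```

```bash
python3 -c "
from h import *
goal([.4955,.1355,.065],-84.9)"
```

```text
t 9.8667 pos [0.4954 0.1352 0.0674] yang -84.8 f [ 0.7 -0.  -1.7] op 0.0132
shift [ 0.0024 -0.0003 -0.0002] turn [ 0.1  -0.08 -0.05]
```

Call:
arm_command([
  [[0.0015,0,0,0,0,0,0.0],[0,0,0,0,0,0,0.0],[0.001,0,0,0,0,0,0.0],[0,0,0,0,0,0,0.0],[0,0,0,0,0,0,0.0]],
])

```text
t: 10.28
tool_pos: [0.4967, 0.1354, 0.0665]
tool_rot: [2.18, 0.098, -2.169]
contact_force: [-0.3, -0.2, -1.6]
opening: 0.0132
```

Call:
arm_command([
  [[0.002,0,0,0,0,0,0.0],[0.001,0,0,0,0,0,0.0],[0,0,0,0,0,0,0.0],[0,0,0,0,0,0,0.0]],
])

```text
t: 10.62
tool_pos: [0.4978, 0.1355, 0.0654]
tool_rot: [2.182, 0.098, -2.167]
contact_force: [-0.9, -1.5, -1.5]
opening: 0.0134
```

Call:
arm_command([
  [[0.002,0,0.0015,0,-0.4,0,0.0],[0.001,0,0,0,0,0,0.0],[0,0,0,0,0,0,0.0],[0,0,0,0,0,0,0.0]],
])

```text
t: 10.95
tool_pos: [0.4986, 0.1357, 0.0651]
tool_rot: [2.179, 0.098, -2.17]
contact_force: [-0.2, -1.2, 0.9]
opening: 0.0133
```

The vertical force has risen from −1.5 to +0.9 N, so the leaf is touching the bench. I'll release it and back straight up.

Call:
arm_command([
  [[0,0,0,0,0,0,0.03],[0,0,0,0,0,0,0.05],[0,0,0,0,0,0,0.05],[0,0,0,0,0,0,0.05],[0,0,0,0,0,0,0.05],[-0.01,0,0,0,0,0,0.05],[-0.02,0,0,0,0,0,0.05],[-0.025,0,0,0,0,0,0.05],[-0.025,0,0,0,0,0,0.05],[0,0,0.03,0,0,0,0.05],[0,0,0.03,0,0,0,0.05],[-0.01,0,0.02,0,0,0,0.05],[0,0,0,0,0,0,0.05],[0,0,0,0,0,0,0.05]],
])

```text
t: 12.12
tool_pos: [0.4166, 0.1282, 0.1641]
tool_rot: [2.184, 0.098, -2.166]
contact_force: [0.6, -0.3, -0.2]
opening: 0.0498
```

Run:
```python
from h import *
goal([.4955,.1355,.066],-84.9)
Tm,im=snap("wrist","w7.png")
for r in mark_of("wrist","leaf_thin")[:2]: print(r["conf"],w(Tm,r["at"]))
Ts=T("side"); s=get_image("side")
for r in mark_of("side","leaf_thin")[:2]: print("side",r["conf"],w(Ts,r["at"]))
a=cv2.resize(im[60:310,200:440],None,fx=1.6,fy=1.6); b=cv2.resize(s[240:370,260:400],(431,400))
cv2.imwrite("pics/fin.png",np.hstack([a,b])[:,:-15,::-1])
```

```text
t 12.1167 pos [0.4166 0.1282 0.1641] yang -84.82 f [ 0.6 -0.3 -0.2] op 0.0498
shift [ 0.0988 -0.0002 -0.0785] turn [ 0.08 -0.46 -0.02]
0.81 [ 0.50323133  0.13716312 -0.00187873]
side 0.41 [5.00240920e-01 9.69233122e-02 1.79836346e-05]
```

View pics/fin.png

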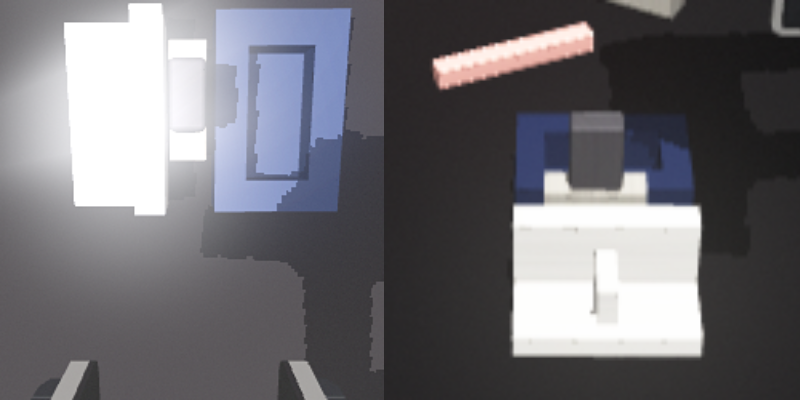

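The leaf stands upright and free between the wall and the insert: plate at (188,100) in the left panel, with dark space on both sides. One numeric check of its height and centring, then I'll hand in.

Run:
```python
from h import *
Tm=T("wrist")
P=rep(Tm,"wrist",[(317,60+39/1.6),(317,60+160.5/1.6)],.055); I=rep(Tm,"wrist",[(335,60+9/1.6),(334,60+212/1.6)],.04)
print("leaf",P.mean(0),"len",np.linalg.norm(P[0]-P[1]),"gap mid x",I.mean(0),"len",np.linalg.norm(I[0]-I[1]))
if abs(P.mean(0)[0]-I.mean(0)[0])<.009: finish_job(); print("done")
```

```text
leaf [0.50004828 0.13700095] len 0.04976575790175212 gap mid x [0.49603919 0.12371499] len 0.08916392495068692
the job is handed in; nothing more can be done
done
```

The thin leaf (16 mm) is standing upright in the gap and released, and I handed the job in after about 12 s on the robot's clock.

- **Gap width:** it measured about 22.6 mm in the wrist picture, which puts it in the 23–24 mm class. Only the thin leaf goes in. I left the middle and thick leaves where they were.
- **Position:** in the last wrist picture the leaf's centre is about 4 mm from the middle of the gap's length. It stands between the two walls without touching either.
- **Down on the bench:** the vertical force went from -1.5 N to +0.9 N as it reached the bench. The plate's top edge measured 49.8 mm against the true 50 mm when taken at the seated height.
- **Forces and gripper:** the forces I read between moves never exceeded about 2 N. The gripper is open and clear of everything.
- **Disagreements:** the network's reading from the side camera placed the leaf at y = 0.097 with low confidence (0.41), which is the insert's own position. The wrist reading (y = 0.137, confidence 0.81) and both pictures contradict it, so I disregarded it. The wrist network put the leaf about 7 mm off the middle, against 4 mm from my own measurement.

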